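Snap the end cover into a bearing unit

TASK

Two flanged bearing units stand on the laser's fixture plate; the black end cover of one is only started in its hub and still stands proud. Take the seating driver whose cup fits over that cover, press it squarely down on the cover's rim until the cover clicks home with its rim flat on the hub all round, pushing no harder than that takes so that the thin cover is not dented, then stand the driver upright in its tray again. Press only with the driver, not with the gripper, and leave the finished unit, the smaller driver, the spare cover, the name plates and the caliper where they are.

Things in the scene. Friction and masses are not known exactly. Their poses are not given: they have to be found in the camera images.
- driver_center (a point): the larger of two seating drivers standing in the tray: white cup, open downwards (60 mm across, 52 mm inside, 12 mm deep, its lower edge presses), and a plain aluminium stem 24 mm thick; 120 mm high in all, 0.2 to 0.4 kg. Hold it by the upper half of the stem. Point on the axis half-way up, 60 mm above the cup's lower edge; z up the stem
- small_driver_center (a point): the smaller driver, of the same shape and height but with a cup only 40 mm across outside (32 mm inside), too narrow for this cover: not needed, stays where it is. Point on its axis, half-way up (60 mm)
- tray: low grey plastic tray fixed to the desk, 240 mm (its x) by 130 mm (its y), rim 18 mm high, floor 4 mm thick; a 10 mm high divider across its middle (along y) makes two compartments 113 by 120 mm with one driver in each; which driver is in which varies. Origin at the centre of the underside
- cover_rim (a point): black cover, 0.1 kg, bare steel below its rim, started in the hub: flat rim 62 mm across, 3 mm thick; on it a dome 10 mm high, 47 mm across at its foot, 34 mm at its flat top, so the larger cup fits over it with 2.5 mm to spare and bears on the rim. Point at the centre of the rim's upper face; z up. At first it is 13.6 mm above the hub's face, home 3 mm. Over 35 N dents it; off-centre pressing tilts it
- unit_face (a point): centre of the hub's face on the open bearing unit, z up. Grey 117 mm square flange, round hub 82 mm across, its face 42 mm above the flange's back. Eight spring bumps in the bore resist the cover, more and more over 7 mm up to about 15 to 23 N; then it jumps the last 4 mm with a click and the push falls away. The unit stands on four soft rubber feet 16 mm high and sinks about 1 mm per 3 N of push
- done_unit: the finished bearing unit beside it, the same but with its cover already home (rim flat on the hub): leave alone. Origin at the centre of its flange's underside; its dome's top is 55 mm above that. Which of the two places on the plate it has varies
- plate: aluminium fixture plate with small holes, 270 mm (its x) by 370 mm (its y), 12 mm thick, fixed to the desk; both bearing units stand on it. Origin at the centre of its underside
- spare_cover: a spare loose cover of the same kind lying dome up on the plate, nearer the robot than the units, 34 mm high in all; leave alone. Origin on its axis at its underside
- tag1: engraved steel name plate, 45 by 90 by 3 mm, on the fixture plate; leave alone. Origin at the centre of its underside
- tag2: engraved steel name plate, 35 by 70 by 3 mm, on the fixture plate; leave alone. Origin at the centre of its underside
- caliper: steel caliper, 210 mm long along its y, lying on the desk near the robot, 12 mm high; leave alone. Origin at the middle of the beam's underside
Things that resemble listed ones, but are neither listed nor needed, are in the scene too. What is shaped like the part that bears cover_rim but pink or turquoise is not meant.

How it is judged:
On the way, in this order (a step that is already met when the one before it is completed fails the run):
1. the larger driver is lifted out of its tray (z of driver_center in the frame of tray above 0.09 m), for 0.1 s.
2. the cover has clicked home, its rim flat on the hub (z of cover_rim in the frame of unit_face below 0.0045 m and angle between cover_rim's own z axis and vertical below 0.04 rad and horizontal distance between cover_rim and unit_face below 0.004 m), for 0.2 s.
At the end, for the whole second after the job is handed in: the cover is home in the hub of the open unit (its rim within 1.5 mm of the hub's face, within 0.04 rad of level and within 4 mm of the bore's centre), and the larger driver stands upright (within 0.1 rad) on the tray's floor (all of step 2 and x of driver_center in the frame of tray between -0.115 and 0.115 m and y of driver_center in the frame of tray between -0.06 and 0.06 m and z of driver_center in the frame of tray between 0.06 and 0.068 m and angle between driver_center's own z axis and vertical below 0.1 rad); the robot touches nothing.
It fails at once if the cover is pressed harder than 35 N (while the unit is pushed down more than 9 mm) (contact force between driver and cover above 35 N and distance of unit_face from where it was at the start of the episode above 0.009 m).
It fails at once if the cover is pressed crooked (tilted more than 0.12 rad) (angle between cover_rim's own z axis and vertical above 0.12 rad).
It fails at once if the robot touches the cover itself, or anything but the larger driver presses it (contact force between any of the arm, the fingers, small_driver and cover above 1 N).
It fails at once if the finished unit is pressed or knocked (contact force between any of the arm, the fingers, driver and done_unit above 3 N).
It fails at once if a bystander (smaller driver, spare cover, name plates, caliper) is moved more than 20 mm (distance of any of small_driver_center, spare_cover, tag1, tag2, caliper from where it was at the start of the episode above 0.02 m).
It also fails if it takes over 51 s, if anything falls off the work surface, if the arm or the gripper's body presses on something with over 40 N, if the wrist force passes 120 N, or if a joint passes its speed limit or range.

ROBOT

A 7-joint arm with a two-finger parallel gripper is mounted at the origin on the work surface. World frame = base frame: x ahead of the robot, y to its left, z up, the work surface at z = 0. Lengths are in m, angles in rad, forces in N, time in s.
With the tool pointing down it reaches from about 0.425 to 0.875 m from the base axis. Payload 4.7 kg.
Tool frame: the origin (TCP) lies midway between the tips of the shut fingers; the grasp point (between the pads) lies 19 mm behind it (bot.tcp_to_grasp is the distance from the TCP to the grasp point, in m); z points along the fingers, y is the direction in which the jaws open and shut (so a half turn about z gives the same grasp; the last joint's range is limited). The gripper opens to 87 mm and grips with 3 to 60 N. Pads are 19 mm wide; open, the fingers measure 117 mm over their backs; the gripper's body (75 mm by 190 mm) begins 51 mm behind the grasp point.
Start: joints at [1.115, 0.321, -0.07, 1.45, 0.023, 1.371, -0.057], TCP at [0.294, -0.58, 0.223] pointing down, gripper open.
Joint ranges: [-2.86, 2.86], [-0.3, 2.09], [-1.38, 1.24], [0.06, 2.45], [-1.56, 4.7], [0.09, 2.05], [-2.69, 2.69]. Speed limits (rad/s): [2.57, 2.57, 3.14, 3.14, 3.14, 3.14, 3.14].

INTERFACE

Orientations are given as a unit quaternion [w, x, y, z].
In Python, from station import monitor, viewer, bot gives the robot as it stands. The module is installed in compiled form; this text tells all that it offers.
- The arm moves only by the shell command python3 -m handwheel 'ROWS' [FORCE]. ROWS is JSON, a list of rows, each an object with "travel": the shift along the tool's x, y, z in cm, a list of three; "angular": the turn, a rotation vector about the tool's x, y, z in rad, a list of three; "fingers": the closure, from 0 (fully open) to 1 (shut). In form: [{"travel": [tx, ty, tz], "angular": [wx, wy, wz], "fingers": fingers}, ...]. A call has 1 to 8 rows; each row shifts and turns the pose as measured when the row begins, along the tool's axes as they then stand; what a row does not reach is not made up. A row lasts 1/12 s, in which the tool goes at most 41.7 mm and 7.16 degrees, less where a joint would pass 70% of its speed; a pose out of reach is approached as far as the arm can. A call is refused whole if a number of a shift passes 4.17 or a number of a turn 0.125, either way. A call with a gripper value outside its range is refused whole. The fingers move at their own pace and stop on an object; FORCE is the grip in N (left out, the last holds). Time passes only in rows, so rows that do not move let the fingers close. It gives the time, the measured TCP pose, the force and the opening at its end, in the units of the state.
- monitor.sense(): the state, without advancing time (a new reading comes with each control period).
- viewer.capture(name): name is "side" or "top" or "wrist"; returns the picture (480x640x3 uint8, red, green, blue); there is no depth.
- viewer.camera_info(name): a dict with "fx", "fy", "cx", "cy" (pixels), "dist" ([k1, k2, p1, p2, k3] as OpenCV has them; the pictures are not rectified), "world_from_camera" (4x4, takes a point from camera to world coordinates). Camera axes: x right, y down, z forward; pixel columns grow to the right and rows downward; lengths in m; the calibration is good to about 2 mm. A picture is of the moment at which its call begins: read the wrist's pose just before it. camera_info takes no time and is no camera call; for the wrist camera it gives the pose at the moment of the call.
- bot.job_done(): hands the job in, once; it reports no verdict.
The state is a dict: "time": time; "joints": joint angles; "qvel": joint speeds; "effort": joint torques, N m; "tcp_pos": TCP position; "tool_rot": TCP orientation; "contact_force": force on the tool from outside, world axes, zero at the start; "torque": the same for the moment, N m; "width": finger opening in m.
Only numpy, scipy, OpenCV 4.12 (cv2) and the standard library are available. Lean on these libraries where they do the work, as an engineer would, in place of code of your own. Each camera call takes 0.05 s, during which the arm holds its last target.

## Working session

There is one attempt and no reset: what is moved stays moved. The work goes in short steps, Python scripts to look and compute and a shell command to move; the robot and the scene stay as the last step left them, time stands still between calls to the robot, and variables do not carry over. Pictures are saved under pics/ and viewed, and the job is handed in when it is done.

```bash
mkdir -p pics; ls; cat > h.py <<'E'
import numpy as np, cv2
from station import monitor, viewer, bot
def snap(n,f):
    im=viewer.capture(n); cv2.imwrite('pics/'+f+'.png',im[:,:,::-1]); return im
def ray(n,px,ci=None):
    c=ci or viewer.camera_info(n)
    K=np.array([[c['fx'],0,c['cx']],[0,c['fy'],c['cy']],[0,0,1.]])
    u=cv2.undistortPoints(np.array([[px]],float),K,np.array(c['dist'],float))[0,0]
    T=np.array(c['world_from_camera']); d=T[:3,:3]@np.array([u[0],u[1],1]); return T[:3,3],d/np.linalg.norm(d)
def onz(n,px,z,ci=None):
    o,d=ray(n,px,ci); return o+d*(z-o[2])/d[2]
def proj(n,P,ci=None):
    c=ci or viewer.camera_info(n)
    K=np.array([[c['fx'],0,c['cx']],[0,c['fy'],c['cy']],[0,0,1.]])
    T=np.linalg.inv(np.array(c['world_from_camera']))
    P=np.atleast_2d(np.array(P,float))
    return cv2.projectPoints(P,cv2.Rodrigues(T[:3,:3])[0],T[:3,3],K,np.array(c['dist'],float))[0][:,0]
E
python3 - <<'E'
from h import *
for n in ['side','top','wrist']:
    c=viewer.camera_info(n); print(n,{k:np.round(v,3).tolist() for k,v in c.items()}); snap(n,n+'0')
s=monitor.sense(); print(s)
E
```

```text
pics
side {'fx': 433.598, 'fy': 433.598, 'cx': 319.7, 'cy': 243.194, 'dist': [-0.025, 0.0, 0.0, 0.0, 0.0], 'world_from_camera': [[-0.976, -0.1, 0.194, 0.329], [-0.217, 0.526, -0.823, 0.823], [-0.019, -0.845, -0.535, 0.661], [0.0, 0.0, 0.0, 1.0]]}
top {'fx': 449.373, 'fy': 449.373, 'cx': 315.693, 'cy': 229.624, 'dist': [-0.045, 0.0, 0.0, 0.0, 0.0], 'world_from_camera': [[-0.023, -0.999, 0.045, 0.485], [-1.0, 0.023, -0.006, -0.043], [0.005, -0.045, -0.999, 1.046], [0.0, 0.0, 0.0, 1.0]]}
wrist {'fx': 373.955, 'fy': 373.955, 'cx': 317.747, 'cy': 238.963, 'dist': [-0.076, 0.0, 0.0, 0.0, 0.0], 'world_from_camera': [[0.453, -0.859, -0.24, 0.359], [-0.892, -0.437, -0.118, -0.546], [-0.003, 0.267, -0.964, 0.384], [0.0, 0.0, 0.0, 1.0]]}
{'time': 0.15, 'joints': array([ 1.11510712,  0.3216807 , -0.07007264,  1.45139818,  0.02260618,
        1.370838  , -0.05690889]), 'qvel': array([ 0.0007246 , -0.00304317, -0.00050149, -0.0022991 , -0.00075125,
        0.00078786,  0.00070244]), 'effort': array([ 6.17543810e-05, -4.91795826e+01, -4.04452728e-01, -3.12877071e+01,
       -6.38898346e-02,  4.04539390e-02,  1.16789147e-04]), 'tcp_pos': array([ 0.294006  , -0.57921921,  0.22169281]), 'tool_rot': array([-7.34889664e-04,  9.72537972e-01,  2.32742996e-01, -2.26378862e-04]), 'contact_force': array([0.02884738, 0.70655039, 0.09049622]), 'torque': array([-0.01844038, -0.04467915,  0.03860168]), 'width': 0.0869384404905288}
```

View pics/top0.png

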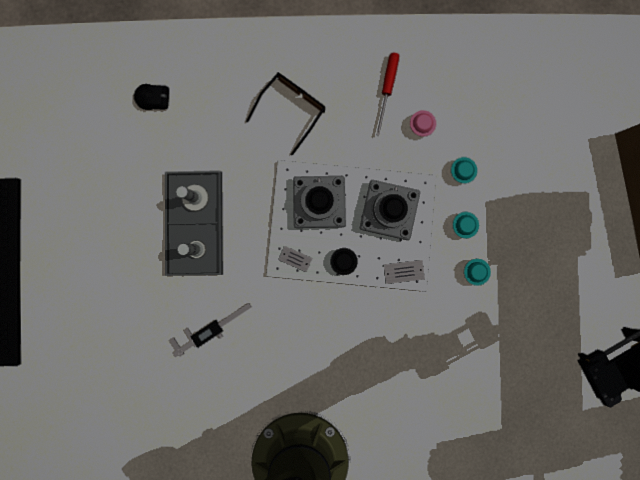

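View pics/side0.png

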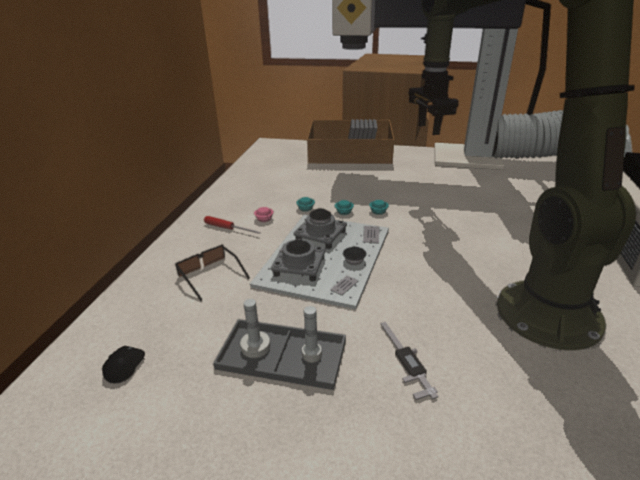

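View pics/wrist0.png

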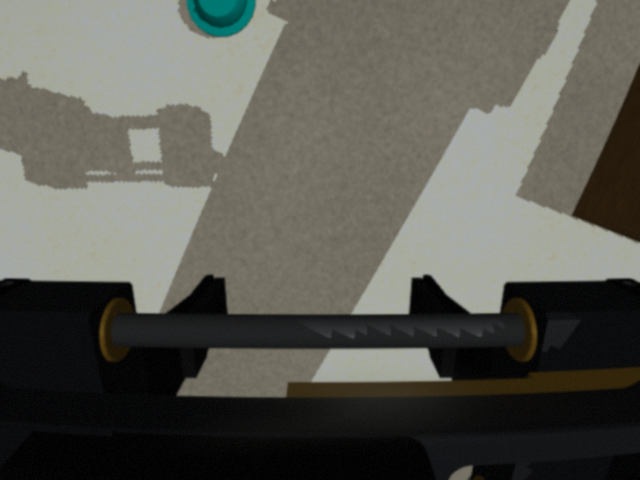

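The top view shows candidate units at about (319,201) and (393,208), and drivers at (192,196) (bigger cup) and (190,250). I'll enlarge these to tell them apart.

```bash
python3 - <<'E'
import cv2,numpy as np
t=cv2.imread('pics/top0.png'); s=cv2.imread('pics/side0.png')
a=cv2.resize(t[160:290,260:450],None,fx=4,fy=4,interpolation=3)
a=np.clip(a*1.6,0,255).astype('uint8')
cv2.imwrite('pics/c1.png',a[:560])
b=cv2.resize(s[200:300,250:390],None,fx=5.5,fy=5.5,interpolation=3); cv2.imwrite('pics/c2.png',np.clip(b*1.8,0,255).astype('uint8'))
b=cv2.resize(np.vstack([t[165:285,150:235]]),None,fx=5,fy=5,interpolation=3); 
b2=cv2.resize(s[290:390,210:350],None,fx=2.6,fy=2.6)
m=np.zeros((600,800,3),'uint8'); m[:600,:425]=b; m[:260,430:430+364]=b2
cv2.imwrite('pics/c3.png',np.clip(m*1.5,0,255).astype('uint8'))
E
```

```text
(no output)
```

View pics/c1.png

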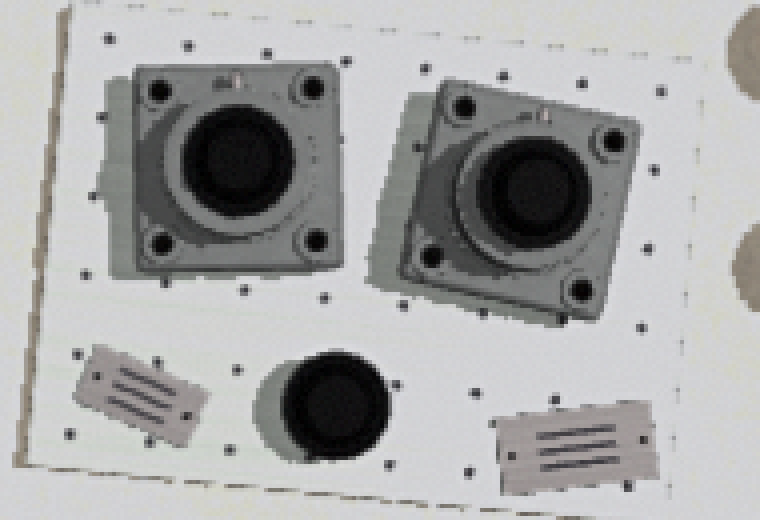

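View pics/c2.png

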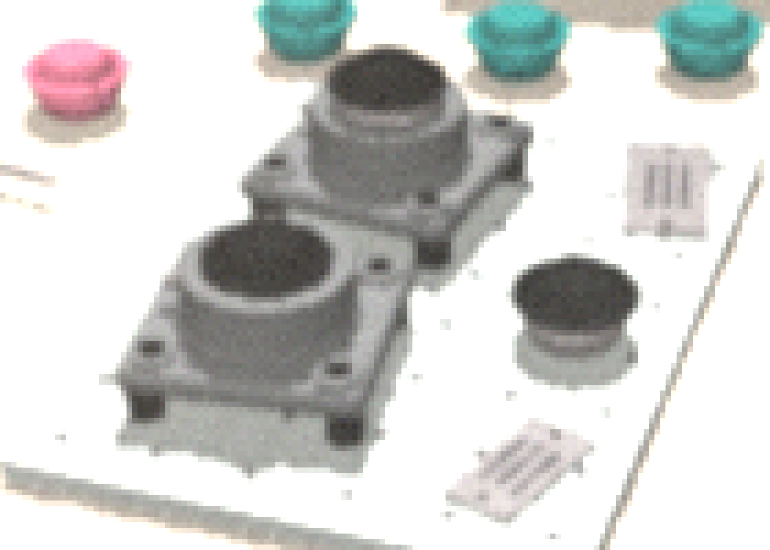

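View pics/c3.png

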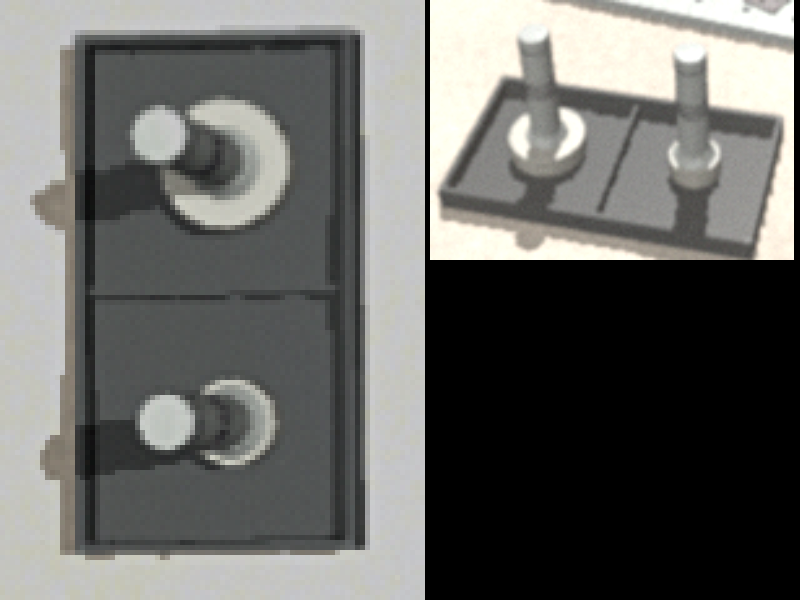

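In the crops, the open unit is the right one at (393,208) in the top view. Bare steel shows under its rim in the side view, at about (320,220). The larger driver is the one at (182,192), with the wider cup. The pink and turquoise parts are not meant. Next I'll measure.

```bash
cat > m.py <<'E'
from h import *
def blob(im,box,lo,hi):
    x0,y0,x1,y1=box; g=im[y0:y1,x0:x1].max(2); m=((g>=lo)&(g<=hi)).astype('uint8')
    n,l,s,c=cv2.connectedComponentsWithStats(m); i=1+np.argmax(s[1:,4]); 
    cs,_=cv2.findContours((l==i).astype('uint8'),0,1); cc=max(cs,key=cv2.contourArea)
    e=cv2.fitEllipse(cv2.convexHull(cc)) 
    return np.array(e[0])+[x0,y0],e[1],s[i]
E
python3 - <<'E'
from m import *
t=cv2.imread('pics/top0.png'); s=cv2.imread('pics/side0.png')
g=t.max(2); gs=s.max(2)
print(g[205:212,374:414:1][3]); print(g[192,172:212]); print(gs[297:306:2,244:262]); print(gs[205:250:1,320])
E
```

```text
[53 49 45 45 45 20 14 10 13  3  2  3  4 14 12 13 12 14 13 15 12 11 13 11
 13 12 13 14  8  6  8 14 12 30 80 82 79 65 80 81]
[ 56  56  55  61  99 130 131 132 130 130 133 131 133 134 125  81  53  49
  58  57  49  44  55  68  86 104 110 118 126 132 133 133 133 130 104  65
  56  56  57  57]
[[180 177 178 180 178 179 178 177 177 173 173 175 171 174 174 181 181 177]
 [174 176 173 167 165 165 167 168 164 166 170 173 176 176 180 177 177 176]
 [169 166 159 166 168 166 166 163 164 172 169 163 170 178 181 180 181 179]
 [159 164 166 163 171 167 169 175 176 170 155 124 155 172 177 173 170 167]
 [121 134 152 159 161 161 157 158 147 122  88  88 142 172 175 174 173 177]]
[178 178 155  94  48  40  41  45  41  39  40  43  36  43  47  63  88  80
  67  71  77  68  69  67  64  65  66  67  64  67  66  69  76  88  82  70
  64  77  93  97  97  90  70  64  74]
```

```bash
python3 - <<'E'
from m import *
t=cv2.imread('pics/top0.png'); s=cv2.imread('pics/side0.png')
def show(n,im,box,lo,hi,z):
    c,ax,st=blob(im,box,lo,hi); P=onz(n,c,z); print(n,np.round(c,1),np.round(ax,1),st[4],'->',np.round(P,4), 'mm/px',np.linalg.norm(onz(n,c+[1,0],z)-P)*1000); return P
R=show('top',t,(375,185,415,232),0,24,.0836)
R2=show('side',s,(300,203,345,236),0,55,.0836)
D=show('top',t,(300,180,340,225),0,24,.073)
S=show('top',t,(325,245,362,278),0,24,.025)
show('top',t,(410,105,440,140),0,24,.025) if 0 else 0
T=show('top',t,(172,183,188,203),115,255,.124)
# ellipse of cup ring
show('top',t,(178,180,212,214),95,255,.018)
show('top',t,(172,240,190,262),110,255,.124)
# predictions in side view
print('rim->side',proj('side',R),'drv top',proj('side',T), 'cup',proj('side',[T[0],T[1],.02]),proj('top',[T[0],T[1],.02]))
# tray corners
for p in [(165,172),(222,172),(222,275),(164,275)]: print(np.round(onz('top',p,.018),4))
E
```

```text
top [392.8 207.8] [27.1 27.9] 606 -> [ 0.5716 -0.216   0.0836] mm/px 2.1606400125604166
side [320.  214.5] [10.8 20.5] 177 -> [ 0.5692 -0.211   0.0836] mm/px 2.781986106913115
top [319.1 199.9] [27.  27.3] 590 -> [ 0.5934 -0.0578  0.073 ] mm/px 2.173675819095648
top [343.4 261.3] [25.7 26.4] 534 -> [ 0.4577 -0.1105  0.025 ] mm/px 2.269472507418607
top [181.3 191.5] [ 9.5 10. ] 81 -> [0.6119 0.2271 0.124 ] mm/px 2.0803031759708417
top [194.7 197.2] [24.7 25.5] 291 -> [0.6124 0.2273 0.018 ] mm/px 2.3132777864739054
top [182.9 248.8] [10.1 10.5] 90 -> [0.4934 0.2249 0.124 ] mm/px 2.067162361056201
rim->side [[319.58081575 213.56761206]] drv top [[248.54341218 301.5476112 ]] cup [[254.04095476 340.71788545]] [[194.54663286 197.33638962]]
[0.6727 0.2959 0.018 ]
[0.6694 0.1636 0.018 ]
[0.4327 0.1668 0.018 ]
[0.4355 0.3    0.018 ]
```

```bash
python3 -m handwheel '[{"travel":[0,0,0],"angular":[0,0,-0.12],"fingers":0},{"travel":[0,0,0],"angular":[0,0,-0.12],"fingers":0},{"travel":[0,0,0],"angular":[0,0,-0.12],"fingers":0},{"travel":[0,0,0],"angular":[0,0,-0.12],"fingers":0},{"travel":[0,0,0],"angular":[0,0,-0.12],"fingers":0},{"travel":[0,0,0],"angular":[0,0,-0.12],"fingers":0},{"travel":[0,0,0],"angular":[0,0,-0.12],"fingers":0},{"travel":[0,0,0],"angular":[0,0,-0.12],"fingers":0}]' 50
cat > go.py <<'E'
import sys
from h import *
from scipy.spatial.transform import Rotation as Ro
def state():
    s=monitor.sense(); w=s['tool_rot']; R=Ro.from_quat([w[1],w[2],w[3],w[0]]); return s,R
def plan(p,yawx=np.pi/2):
    s,R=state(); d=R.inv().apply(np.array(p)-s['tcp_pos'])*100
    x=np.array([np.cos(yawx),np.sin(yawx),0]);z=np.array([0,0,-1.]);G=Ro.from_matrix(np.c_[x,np.cross(z,x),z])
    print('t %.2f'%s['time'],'tcp',np.round(s['tcp_pos'],4),'F',np.round(s['contact_force'],1),'w %.4f'%s['width'],'\n travel cm',np.round(d,2),'turn',np.round((R.inv()*G).as_rotvec(),3),'tilt axis z',np.round(R.as_matrix()[:,2],4))
if __name__=='__main__': plan([float(a) for a in sys.argv[1:4]], float(sys.argv[4]) if len(sys.argv)>4 else np.pi/2)
E
python3 go.py .612 .227 .2
```

```text
time: 0.82
tcp_pos: [0.2932, -0.5774, 0.2176]
tool_rot: [-0.004, 0.743, 0.669, 0.001]
contact_force: [-0.1, 0.2, -0.3]
width: 0.0869
t 0.82 tcp [ 0.2932 -0.5774  0.2176] F [-0.1  0.2 -0.3] w 0.0869 
 travel cm [83.3  23.37  2.22] turn [-0.005 -0.007 -0.104] tilt axis z [-0.0043  0.0074 -1.    ]
```

```bash
python3 -m handwheel '[{"travel":[0,0,-0.5],"angular":[-0.005,-0.007,-0.104],"fingers":0},{"travel":[3.8,1.5,0],"angular":[0,0,0],"fingers":0},{"travel":[3.8,1.5,0],"angular":[0,0,0],"fingers":0},{"travel":[3.8,1.5,0],"angular":[0,0,0],"fingers":0},{"travel":[3.8,1.5,0],"angular":[0,0,0],"fingers":0},{"travel":[3.8,1.5,0],"angular":[0,0,0],"fingers":0},{"travel":[3.8,1.5,0],"angular":[0,0,0],"fingers":0},{"travel":[3.8,1.5,0],"angular":[0,0,0],"fingers":0}]'
python3 go.py .612 .227 .22
```

```text
time: 1.48
tcp_pos: [0.3903, -0.3122, 0.2166]
tool_rot: [-0.003, 0.71, 0.704, -0.002]
contact_force: [0.9, -0.2, 0.4]
width: 0.087
t 1.48 tcp [ 0.3903 -0.3122  0.2166] F [ 0.9 -0.2  0.4] w 0.0870 
 travel cm [54.13 21.66 -0.44] turn [-0.007 -0.001 -0.009] tilt axis z [-6.5e-03  8.0e-04 -1.0e+00]
```

```bash
python3 -m handwheel '[{"travel":[3.8,1.5,-0.2],"angular":[-0.005,0,-0.009],"fingers":0},{"travel":[3.8,1.5,0],"angular":[0,0,0],"fingers":0},{"travel":[3.8,1.5,0],"angular":[0,0,0],"fingers":0},{"travel":[3.8,1.5,0],"angular":[0,0,0],"fingers":0},{"travel":[3.8,1.5,0],"angular":[0,0,0],"fingers":0},{"travel":[3.8,1.5,0],"angular":[0,0,0],"fingers":0},{"travel":[3.8,1.5,0],"angular":[0,0,0],"fingers":0},{"travel":[3.8,1.5,0],"angular":[0,0,0],"fingers":0}]'
python3 go.py .612 .227 .22
```

```text
time: 2.15
tcp_pos: [0.5088, -0.0009, 0.218]
tool_rot: [0.001, 0.708, 0.706, -0.002]
contact_force: [0.6, -0.2, -0.6]
width: 0.087
t 2.15 tcp [ 0.5088 -0.0009  0.218 ] F [ 0.6 -0.2 -0.6] w 0.0870 
 travel cm [22.81 10.27 -0.3 ] turn [-0.     0.004 -0.002] tilt axis z [-4.0e-04 -4.3e-03 -1.0e+00]
```

```bash
python3 -m handwheel '[{"travel":[3.8,1.7,-0.1],"angular":[0,0.004,-0.002],"fingers":0},{"travel":[3.8,1.7,-0.1],"angular":[0,0,0],"fingers":0},{"travel":[3.8,1.7,-0.1],"angular":[0,0,0],"fingers":0},{"travel":[3.8,1.7,0],"angular":[0,0,0],"fingers":0},{"travel":[3.8,1.7,0],"angular":[0,0,0],"fingers":0},{"travel":[3.4,1.6,0],"angular":[0,0,0],"fingers":0},{"travel":[0.5,0.3,0],"angular":[0,0,0],"fingers":0},{"travel":[0,0,0],"angular":[0,0,0],"fingers":0}]'
python3 go.py .612 .227 .22
python3 - <<'E'
from h import *
c=viewer.camera_info('wrist'); snap('wrist','w1')
print(proj('wrist',[[.612,.227,.124],[.612,.227,.02],[.493,.225,.124]],c))
E
```

```text
time: 2.82
tcp_pos: [0.6112, 0.2415, 0.2176]
tool_rot: [-0.003, 0.704, 0.71, 0.0]
contact_force: [0.2, -0.6, 0.6]
width: 0.0873
t 2.82 tcp [0.6112 0.2415 0.2176] F [ 0.2 -0.6  0.6] w 0.0873 
 travel cm [-1.45  0.07 -0.24] turn [-0.003 -0.004  0.008] tilt axis z [-0.0034  0.0045 -1.    ]
[[319.95979804 262.12501596]
 [319.70794424 228.36587872]
 [158.02460047 262.99217599]]
```

View pics/w1.png

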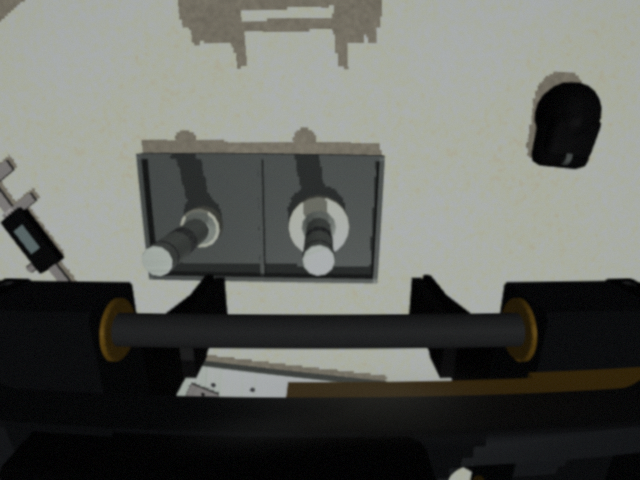

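The wrist view shows the stem's top at (318,261), where (320,262) was predicted, so the driver's position holds. I'll descend over it.

```bash
python3 -m handwheel '[{"travel":[-1.45,0.1,0],"angular":[-0.003,-0.004,0.008],"fingers":0},{"travel":[0,0,0],"angular":[0,0,0],"fingers":0},{"travel":[0,0,2],"angular":[0,0,0],"fingers":0},{"travel":[0,0,2],"angular":[0,0,0],"fingers":0},{"travel":[0,0,1],"angular":[0,0,0],"fingers":0},{"travel":[0,0,0],"angular":[0,0,0],"fingers":0}]'
python3 go.py .612 .227 .077
```

```text
time: 3.37
tcp_pos: [0.6132, 0.211, 0.1681]
tool_rot: [0.005, 0.713, 0.701, -0.002]
contact_force: [0.2, -0.7, 0.1]
width: 0.0871
t 3.37 tcp [0.6132 0.211  0.1681] F [ 0.2 -0.7  0.1] w 0.0871 
 travel cm [ 1.68 -0.19  9.09] turn [ 0.004  0.009 -0.016] tilt axis z [ 0.0042 -0.009  -1.    ]
```

```bash
python3 -m handwheel '[{"travel":[0,0,0],"angular":[0,0,0],"fingers":0},{"travel":[0,0,0],"angular":[0,0,0],"fingers":0}]'
python3 go.py .612 .227 .077; python3 -m handwheel '[{"travel":[0,0,0],"angular":[0,0,0],"fingers":0}]'
python3 go.py .612 .227 .077
```

```text
time: 3.53
tcp_pos: [0.6136, 0.2075, 0.1689]
tool_rot: [0.006, 0.714, 0.7, -0.002]
contact_force: [0.3, 0.4, -0.1]
width: 0.0872
t 3.53 tcp [0.6136 0.2075 0.1689] F [ 0.3  0.4 -0.1] w 0.0872 
 travel cm [ 2.05 -0.25  9.17] turn [ 0.005  0.011 -0.021] tilt axis z [ 0.0047 -0.0111 -0.9999]
time: 3.62
tcp_pos: [0.6142, 0.2068, 0.17]
tool_rot: [0.006, 0.715, 0.699, -0.002]
contact_force: [0.7, -0.9, 0.6]
width: 0.0868
t 3.62 tcp [0.6142 0.2068 0.17  ] F [ 0.7 -0.9  0.6] w 0.0868 
 travel cm [ 2.11 -0.32  9.27] turn [ 0.006  0.011 -0.022] tilt axis z [ 0.006  -0.0111 -0.9999]
```

```bash
python3 -m handwheel '[{"travel":[1.0,-0.15,0],"angular":[0.003,0.006,-0.011],"fingers":0},{"travel":[0.5,0,0],"angular":[0.003,0.003,-0.008],"fingers":0},{"travel":[0,0,0],"angular":[0,0,0],"fingers":0},{"travel":[0,0,0],"angular":[0,0,0],"fingers":0}]'
python3 go.py .612 .227 .077
```

```text
time: 3.95
tcp_pos: [0.614, 0.2247, 0.1729]
tool_rot: [0.001, 0.707, 0.707, 0.002]
contact_force: [0.3, 0.2, 0.5]
width: 0.0872
t 3.95 tcp [0.614  0.2247 0.1729] F [0.3 0.2 0.5] w 0.0872 
 travel cm [ 0.22 -0.24  9.59] turn [ 0.004 -0.001 -0.001] tilt axis z [ 0.0038  0.001  -1.    ]
```

```bash
python3 -m handwheel '[{"travel":[0.1,-0.2,2],"angular":[0.004,0,0],"fingers":0},{"travel":[0,0,2],"angular":[0,0,0],"fingers":0},{"travel":[0,0,2],"angular":[0,0,0],"fingers":0},{"travel":[0,0,2],"angular":[0,0,0],"fingers":0},{"travel":[0,0,0.8],"angular":[0,0,0],"fingers":0},{"travel":[0,0,0],"angular":[0,0,0],"fingers":0}]'
python3 go.py .612 .227 .077
```

```text
time: 4.45
tcp_pos: [0.6137, 0.2302, 0.0849]
tool_rot: [0.0, 0.706, 0.708, 0.003]
contact_force: [-0.2, -0.7, 0.3]
width: 0.0872
t 4.45 tcp [0.6137 0.2302 0.0849] F [-0.2 -0.7  0.3] w 0.0872 
 travel cm [-0.32 -0.17  0.78] turn [ 0.005 -0.004  0.004] tilt axis z [ 0.0053  0.0042 -1.    ]
```

```bash
python3 -m handwheel '[{"travel":[-0.3,-0.17,0.7],"angular":[0.005,-0.004,0.004],"fingers":0},{"travel":[0,-0.05,0.1],"angular":[0,0,0],"fingers":0}]'
python3 go.py .612 .227 .077
```

```text
time: 4.62
tcp_pos: [0.6118, 0.2275, 0.0773]
tool_rot: [0.0, 0.707, 0.707, 0.0]
contact_force: [-0.3, 0.0, 0.2]
width: 0.0866
t 4.62 tcp [0.6118 0.2275 0.0773] F [-0.3  0.   0.2] w 0.0866 
 travel cm [-0.05  0.02  0.03] turn [ 0. -0. -0.] tilt axis z [ 4.e-04  3.e-04 -1.e+00]
```

```bash
python3 -m handwheel '[{"travel":[0,0,0.05],"angular":[0,0,0],"fingers":1},{"travel":[0,0,0.05],"angular":[0,0,0],"fingers":1},{"travel":[0,0,0.05],"angular":[0,0,0],"fingers":1}]' 50
python3 go.py .612 .227 .077;python3 -m handwheel '[{"travel":[0,0,0.05],"angular":[0,0,0],"fingers":1},{"travel":[0,0,0.05],"angular":[0,0,0],"fingers":1},{"travel":[0,0,0.05],"angular":[0,0,0],"fingers":1}]' 50
python3 go.py .612 .227 .077
```

```text
time: 4.87
tcp_pos: [0.6131, 0.2281, 0.0781]
tool_rot: [0.001, 0.707, 0.707, 0.002]
contact_force: [-0.6, -0.0, -0.1]
width: 0.0744
t 4.87 tcp [0.6131 0.2281 0.0781] F [-0.6 -0.  -0.1] w 0.0744 
 travel cm [-0.11 -0.11  0.11] turn [ 0.004 -0.001 -0.001] tilt axis z [ 0.0037  0.0014 -1.    ]
time: 5.12
tcp_pos: [0.6142, 0.2285, 0.0783]
tool_rot: [0.002, 0.707, 0.707, 0.003]
contact_force: [0.2, -0.1, -0.2]
width: 0.0549
t 5.12 tcp [0.6142 0.2285 0.0783] F [ 0.2 -0.1 -0.2] w 0.0549 
 travel cm [-0.15 -0.22  0.13] turn [ 0.007 -0.002 -0.001] tilt axis z [ 0.0065  0.0021 -1.    ]
```

```bash
python3 -m handwheel '[{"travel":[-0.15,-0.2,0.13],"angular":[0.007,-0.002,-0.001],"fingers":1},{"travel":[-0.02,-0.04,0.07],"angular":[0.001,0,0],"fingers":1},{"travel":[-0.02,-0.04,0.07],"angular":[0.001,0,0],"fingers":1}]' 50
python3 go.py .612 .227 .077
```

```text
time: 5.37
tcp_pos: [0.6115, 0.2266, 0.0759]
tool_rot: [-0.001, 0.707, 0.707, -0.001]
contact_force: [0.1, -0.3, 0.2]
width: 0.0349
t 5.37 tcp [0.6115 0.2266 0.0759] F [ 0.1 -0.3  0.2] w 0.0349 
 travel cm [ 0.04  0.05 -0.11] turn [-0.002 -0.     0.   ] tilt axis z [-2.4e-03  2.0e-04 -1.0e+00]
```

```bash
python3 -m handwheel '[{"travel":[0.02,0,0],"angular":[-0.001,0,0],"fingers":1},{"travel":[0,0,0],"angular":[0,0,0],"fingers":1},{"travel":[0,0,0],"angular":[0,0,0],"fingers":1}]' 50
python3 go.py .612 .227 .077; python3 -m handwheel '[{"travel":[0,0,0],"angular":[0,0,0],"fingers":1},{"travel":[0,0,0],"angular":[0,0,0],"fingers":1}]' 50
python3 go.py .612 .227 .077
```

```text
time: 5.62
tcp_pos: [0.6113, 0.2267, 0.0756]
tool_rot: [-0.001, 0.707, 0.707, -0.001]
contact_force: [0.4, -0.0, 0.8]
width: 0.0232
t 5.62 tcp [0.6113 0.2267 0.0756] F [ 0.4 -0.   0.8] w 0.0232 
 travel cm [ 0.03  0.07 -0.14] turn [-0.002 -0.     0.   ] tilt axis z [-0.0017  0.     -1.    ]
time: 5.78
tcp_pos: [0.6114, 0.2267, 0.0756]
tool_rot: [-0.001, 0.707, 0.707, -0.001]
contact_force: [0.5, -0.1, 0.5]
width: 0.0232
t 5.78 tcp [0.6114 0.2267 0.0756] F [ 0.5 -0.1  0.5] w 0.0232 
 travel cm [ 0.03  0.06 -0.14] turn [-0.002 -0.     0.   ] tilt axis z [-0.0016  0.     -1.    ]
```

```bash
python3 -m handwheel '[{"travel":[0,0,-0.5],"angular":[0,0,0],"fingers":1},{"travel":[0,0,-1.5],"angular":[0,0,0],"fingers":1},{"travel":[0,0,-2],"angular":[0,0,0],"fingers":1},{"travel":[0,0,-2.5],"angular":[0,0,0],"fingers":1},{"travel":[0,0,-2.5],"angular":[0,0,0],"fingers":1},{"travel":[0,0,-2.5],"angular":[0,0,0],"fingers":1},{"travel":[0,0,-1.5],"angular":[0,0,0],"fingers":1},{"travel":[0,0,0],"angular":[0,0,0],"fingers":1}]'
python3 go.py .5716 -.2155 .22
python3 - <<'E'
from h import *
snap('side','s1')
E
```

```text
time: 6.45
tcp_pos: [0.6081, 0.2256, 0.2125]
tool_rot: [-0.003, 0.706, 0.708, -0.004]
contact_force: [0.4, 1.2, -1.7]
width: 0.0234
t 6.45 tcp [0.6081 0.2256 0.2125] F [ 0.4  1.2 -1.7] w 0.0234 
 travel cm [-44.11  -3.74  -0.62] turn [-0.01   0.002  0.002] tilt axis z [-0.0105 -0.0022 -0.9999]
```

View pics/s1.png

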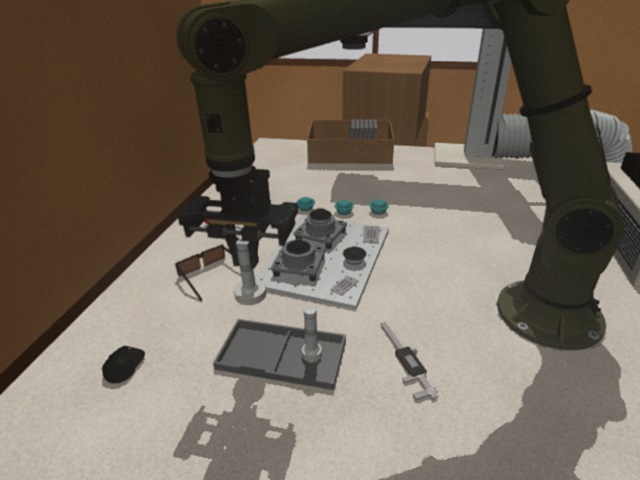

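The side view shows the driver held upright and clear of the tray, with its cup at (250,292). I'll cross over to the open unit.

```bash
python3 -m handwheel '[{"travel":[-1.5,0,-0.1],"angular":[-0.01,0.002,0.002],"fingers":1},{"travel":[-3,-0.3,-0.1],"angular":[0,0,0],"fingers":1},{"travel":[-3.6,-0.4,0],"angular":[0,0,0],"fingers":1},{"travel":[-3.6,-0.4,0],"angular":[0,0,0],"fingers":1},{"travel":[-3.6,-0.4,0],"angular":[0,0,0],"fingers":1},{"travel":[-3.6,-0.4,0],"angular":[0,0,0],"fingers":1},{"travel":[-3.6,-0.4,0],"angular":[0,0,0],"fingers":1},{"travel":[-3.6,-0.4,0],"angular":[0,0,0],"fingers":1}]'
python3 go.py .5716 -.2155 .22
```

```text
time: 7.17
tcp_pos: [0.5735, -0.0316, 0.2029]
tool_rot: [-0.008, 0.699, 0.715, -0.002]
contact_force: [0.4, -0.1, -2.9]
width: 0.023
t 7.17 tcp [ 0.5735 -0.0316  0.2029] F [ 0.4 -0.1 -2.9] w 0.0230 
 travel cm [-18.37  -0.66  -1.86] turn [-0.015 -0.008  0.024] tilt axis z [-0.0155  0.0082 -0.9998]
```

```bash
python3 -m handwheel '[{"travel":[-3.6,-0.1,-0.5],"angular":[-0.01,-0.006,0.02],"fingers":1},{"travel":[-3.5,0,-0.3],"angular":[-0.003,0,0],"fingers":1},{"travel":[-3,0,-0.2],"angular":[0,0,0],"fingers":1},{"travel":[-2,0,0],"angular":[0,0,0],"fingers":1},{"travel":[-1,0,0],"angular":[0,0,0],"fingers":1},{"travel":[0,0,0],"angular":[0,0,0],"fingers":1},{"travel":[0,0,0],"angular":[0,0,0],"fingers":1}]'
python3 go.py .5716 -.2155 .2
```

```text
time: 7.75
tcp_pos: [0.563, -0.1813, 0.2025]
tool_rot: [-0.007, 0.712, 0.702, -0.007]
contact_force: [-0.6, 1.1, -2.4]
width: 0.023
t 7.75 tcp [ 0.563  -0.1813  0.2025] F [-0.6  1.1 -2.4] w 0.0230 
 travel cm [-3.41  0.91  0.23] turn [-0.02  -0.001 -0.014] tilt axis z [-1.960e-02  9.000e-04 -9.998e-01]
```

```bash
python3 -m handwheel '[{"travel":[-1.2,0.5,0],"angular":[-0.02,-0.001,-0.014],"fingers":1},{"travel":[-1,0.2,0],"angular":[0,0,0],"fingers":1},{"travel":[-0.5,0.1,0],"angular":[0,0,0],"fingers":1},{"travel":[0,0,0],"angular":[0,0,0],"fingers":1},{"travel":[0,0,0],"angular":[0,0,0],"fingers":1}]'
python3 go.py .5716 -.2155 .2
```

```text
time: 8.17
tcp_pos: [0.5717, -0.1987, 0.2006]
tool_rot: [-0.003, 0.703, 0.711, 0.001]
contact_force: [-1.3, 0.7, -2.5]
width: 0.0229
t 8.17 tcp [ 0.5717 -0.1987  0.2006] F [-1.3  0.7 -2.5] w 0.0229 
 travel cm [-1.68 -0.03  0.05] turn [-0.003 -0.006  0.012] tilt axis z [-0.0028  0.006  -1.    ]
```

```bash
python3 -m handwheel '[{"travel":[-1.0,0,0],"angular":[-0.003,-0.006,0.012],"fingers":1},{"travel":[-0.4,0,0],"angular":[0,0,0],"fingers":1},{"travel":[0,0,0],"angular":[0,0,0],"fingers":1},{"travel":[0,0,0],"angular":[0,0,0],"fingers":1}]'
python3 go.py .5716 -.2165 .18
python3 - <<'E'
from h import *
snap('side','s2');c=viewer.camera_info('wrist');im=snap('wrist','w2')
snap('top','t2')
s=cv2.imread('pics/s2.png');cv2.imwrite('pics/s2c.png',np.clip(cv2.resize(s[130:260,250:390],None,fx=4.5,fy=4.5)*1.6,0,255))
E
```

```text
time: 8.5
tcp_pos: [0.5725, -0.2108, 0.2007]
tool_rot: [-0.0, 0.706, 0.708, 0.0]
contact_force: [0.1, -0.1, -3.4]
width: 0.023
t 8.50 tcp [ 0.5725 -0.2108  0.2007] F [ 0.1 -0.1 -3.4] w 0.0230 
 travel cm [-0.57 -0.09  2.07] turn [ 0.    -0.     0.003] tilt axis z [ 2.e-04  5.e-04 -1.e+00][ WARN:0@5.025] global loadsave.cpp:1063 imwrite_ Unsupported depth image for selected encoder is fallbacked to CV_8U.
```

View pics/s2c.png

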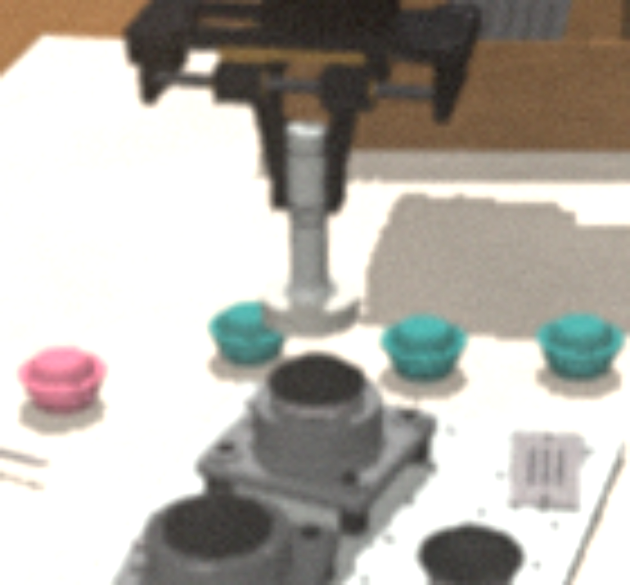

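View pics/w2.png

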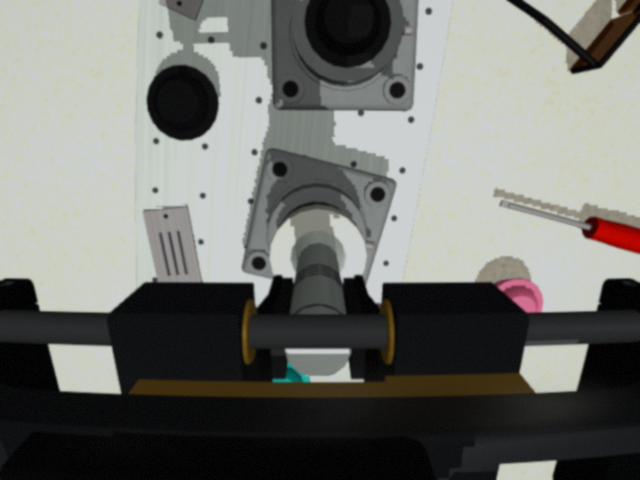

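View pics/t2.png

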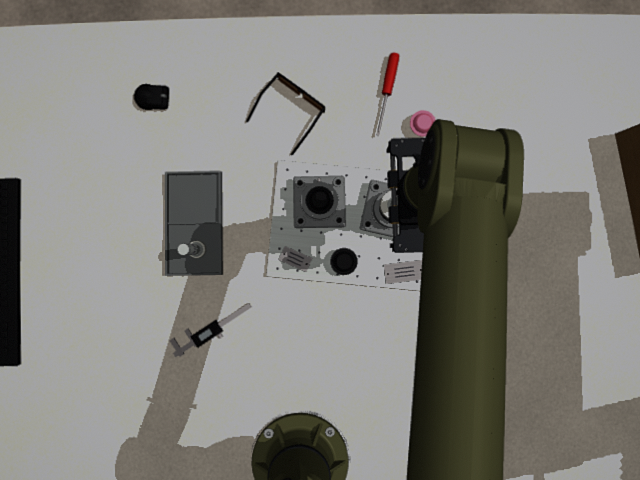

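In the wrist view the cup spans columns 271 to 366 and the hub 268 to 369, so x is centred. I'll check y separately, using the bolt holes at (377,194) and (258,263) against the top view.

```bash
python3 - <<'E'
from h import *
c=viewer.camera_info('wrist'); print(monitor.sense()['tcp_pos'])
t=cv2.imread('pics/top0.png').max(2); w=cv2.imread('pics/w2.png').max(2)
def hole(im,p,r,th):
    x,y=p; a=im[y-r:y+r+1,x-r:x+r+1].astype(float); wgt=np.clip(th-a,0,None); yy,xx=np.mgrid[y-r:y+r+1,x-r:x+r+1]
    return np.array([(wgt*xx).sum(),(wgt*yy).sum()])/wgt.sum()
A=hole(w,(377,194),9,35);B=hole(w,(258,263),9,35);C=hole(w,(280,169),9,35)
a=[hole(t,p,3,40) for p in [(376,187),(413,195),(368,224),(405,232)]]
print(A,B,C,np.round(a,1))
for z in (.028,.034,.040,.046):
    top=[onz('top',p,z) for p in a]
    print(z,'wrist mid',np.round((onz('wrist',A,z,c)+onz('wrist',B,z,c))/2,4),'top mids',np.round((top[0]+top[3])/2,4),np.round((top[1]+top[2])/2,4), 'side len top',np.linalg.norm(top[0]-top[1]),'wrist',np.linalg.norm(onz('wrist',A,z,c)-onz('wrist',C,z,c)))
print(proj('wrist',[[.5725,-.2108,.129]],c),proj('wrist',[[.5716,-.216,.0836],[.5716,-.216,.07]],c))
E
```

```text
[ 0.57248686 -0.21061724  0.20064949]
[377.3570521  193.89517154] [258.3526971  262.79917012] [279.62340178 168.77993026] [[375.8 186.4]
 [413.  195. ]
 [367.7 223.6]
 [405.  232.1]]
0.028 wrist mid [ 0.5708 -0.2206  0.028 ] top mids [ 0.5735 -0.2204  0.028 ] [ 0.5734 -0.2204  0.028 ] side len top 0.08726134598353263 wrist 0.09042088390363204
0.034 wrist mid [ 0.5708 -0.2191  0.034 ] top mids [ 0.573  -0.2193  0.034 ] [ 0.5729 -0.2194  0.034 ] side len top 0.08674681253569594 wrist 0.08880211887333693
0.04 wrist mid [ 0.5708 -0.2176  0.04  ] top mids [ 0.5725 -0.2183  0.04  ] [ 0.5724 -0.2184  0.04  ] side len top 0.08623227908785934 wrist 0.08718335384304193
0.046 wrist mid [ 0.5708 -0.2161  0.046 ] top mids [ 0.572  -0.2172  0.046 ] [ 0.5719 -0.2173  0.046 ] side len top 0.08571774564002271 wrist 0.08556458881274695
[[318.55064615 251.77038532]] [[317.22551825 240.69551038]
 [317.24269094 236.1674045 ]]
```

The measurements agree within about 1 mm: hole midpoints (0.5708,-0.2163) and (0.572,-0.2174), and the rim at (0.5716,-0.216). The target is TCP (0.5713,-0.2168). I expect contact at TCP z of about 0.155.

```bash
python3 -m handwheel '[{"travel":[-0.4,-0.1,1],"angular":[0,0,0.003],"fingers":1},{"travel":[-0.1,0,1],"angular":[0,0,0],"fingers":1},{"travel":[0,0,0.5],"angular":[0,0,0],"fingers":1},{"travel":[0,0,0.1],"angular":[0,0,0],"fingers":1},{"travel":[0,0,0.05],"angular":[0,0,0],"fingers":1}]'
python3 go.py .5713 -.2168 .170
```

```text
time: 9.07
tcp_pos: [0.5708, -0.2158, 0.1706]
tool_rot: [-0.001, 0.707, 0.707, 0.0]
contact_force: [0.7, -0.5, -3.0]
width: 0.0229
t 9.07 tcp [ 0.5708 -0.2158  0.1706] F [ 0.7 -0.5 -3. ] w 0.0229 
 travel cm [-0.1   0.05  0.06] turn [-0.001 -0.001  0.   ] tilt axis z [-8.e-04  1.e-03 -1.e+00]
```

```bash
python3 -m handwheel '[{"travel":[-0.1,0.05,0.1],"angular":[-0.001,-0.001,0],"fingers":1},{"travel":[0,0,0.3],"angular":[0,0,0],"fingers":1},{"travel":[0,0,0.1],"angular":[0,0,0],"fingers":1}]'
python3 go.py .5713 -.2168 .160
python3 - <<'E'
from h import *
s=snap('side','s3')[:,:,::-1];cv2.imwrite('pics/s3c.png',np.clip(cv2.resize(s[180:250,280:360],None,fx=8,fy=8,interpolation=3)*1.6,0,255).astype('uint8'))
E
```

```text
time: 9.32
tcp_pos: [0.5713, -0.2167, 0.1649]
tool_rot: [-0.0, 0.707, 0.707, 0.0]
contact_force: [-0.2, 0.2, -2.8]
width: 0.023
t 9.32 tcp [ 0.5713 -0.2167  0.1649] F [-0.2  0.2 -2.8] w 0.0230 
 travel cm [-0.01  0.    0.49] turn [-0. -0.  0.] tilt axis z [-2.e-04  4.e-04 -1.e+00]
```

View pics/s3c.png

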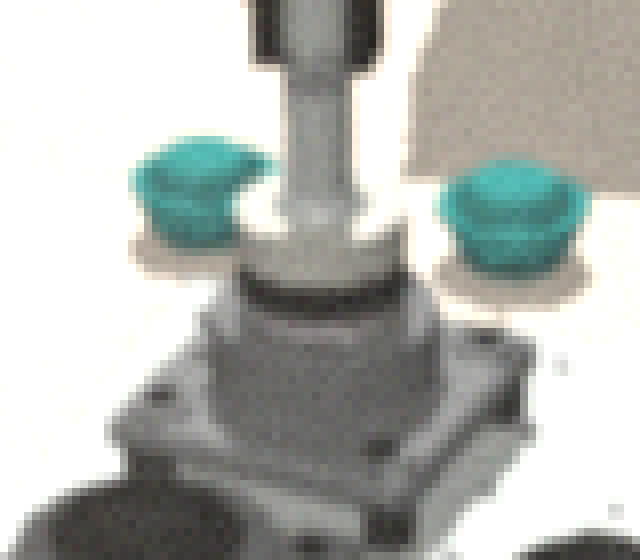

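The crop shows the cup (columns 240 to 408) concentric over the dark rim (240 to 405), with an even gap. I'll descend gently and watch the force; Fz in air is about -2.8 N.

```bash
python3 -m handwheel '[{"travel":[0,0,0.25],"angular":[0,0,0],"fingers":1},{"travel":[0,0,0.2],"angular":[0,0,0],"fingers":1},{"travel":[0,0,0.15],"angular":[0,0,0],"fingers":1}]'
python3 go.py .5713 -.2168 .1552
```

```text
time: 9.62
tcp_pos: [0.572, -0.2168, 0.1593]
tool_rot: [0.001, 0.707, 0.707, 0.0]
contact_force: [0.1, -0.2, -2.8]
width: 0.0231
t 9.62 tcp [ 0.572  -0.2168  0.1593] F [ 0.1 -0.2 -2.8] w 0.0231 
 travel cm [-0.   -0.07  0.41] turn [0.001 0.    0.   ] tilt axis z [ 1.4e-03 -3.0e-04 -1.0e+00]
```

```bash
python3 -m handwheel '[{"travel":[0,-0.07,0.2],"angular":[0.001,0,0],"fingers":1},{"travel":[0,0,0.2],"angular":[0,0,0],"fingers":1}]'
python3 go.py .5713 -.2168 .1552;python3 -m handwheel '[{"travel":[0,0,0.2],"angular":[0,0,0],"fingers":1}]'
python3 go.py .5713 -.2168 .1552
```

```text
time: 9.78
tcp_pos: [0.5714, -0.2168, 0.1552]
tool_rot: [0.0, 0.707, 0.707, 0.0]
contact_force: [0.2, -0.2, -3.1]
width: 0.0229
t 9.78 tcp [ 0.5714 -0.2168  0.1552] F [ 0.2 -0.2 -3.1] w 0.0229 
 travel cm [-0.   -0.01 -0.  ] turn [0.001 0.001 0.   ] tilt axis z [ 8.e-04 -5.e-04 -1.e+00]
time: 9.87
tcp_pos: [0.5715, -0.2167, 0.1532]
tool_rot: [0.001, 0.707, 0.707, 0.0]
contact_force: [-0.6, 0.1, 0.3]
width: 0.0232
t 9.87 tcp [ 0.5715 -0.2167  0.1532] F [-0.6  0.1  0.3] w 0.0232 
 travel cm [-0.01 -0.02 -0.2 ] turn [0.001 0.001 0.   ] tilt axis z [ 1.e-03 -7.e-04 -1.e+00]
```

```bash
python3 -m handwheel '[{"travel":[0,-0.02,0.2],"angular":[0.001,0.001,0],"fingers":1},{"travel":[0,0,0.2],"angular":[0,0,0],"fingers":1}]'
python3 go.py .5713 -.2168 .1442;python3 -m handwheel '[{"travel":[0,0,0.2],"angular":[0,0,0],"fingers":1},{"travel":[0,0,0.2],"angular":[0,0,0],"fingers":1}]'
python3 go.py .5713 -.2168 .1442
```

```text
time: 10.03
tcp_pos: [0.5718, -0.2168, 0.1504]
tool_rot: [0.001, 0.707, 0.707, 0.0]
contact_force: [-1.8, 0.6, 3.9]
width: 0.0231
t 10.03 tcp [ 0.5718 -0.2168  0.1504] F [-1.8  0.6  3.9] w 0.0231 
 travel cm [ 0.01 -0.05  0.62] turn [0.001 0.    0.   ] tilt axis z [ 1.1e-03 -5.0e-04 -1.0e+00]
time: 10.2
tcp_pos: [0.572, -0.2168, 0.1484]
tool_rot: [0.001, 0.707, 0.707, -0.0]
contact_force: [-2.8, 0.7, 7.9]
width: 0.0232
t 10.20 tcp [ 0.572  -0.2168  0.1484] F [-2.8  0.7  7.9] w 0.0232 
 travel cm [ 0.   -0.07  0.42] turn [0.001 0.001 0.   ] tilt axis z [ 0.0014 -0.0014 -1.    ]
```

```bash
python3 -m handwheel '[{"travel":[0,-0.1,0.15],"angular":[0.001,0.001,0],"fingers":1},{"travel":[0,-0.03,0.2],"angular":[0,0,0],"fingers":1}]'
python3 go.py .5713 -.2168 .1442;python3 -m handwheel '[{"travel":[0,-0.03,0.25],"angular":[0,0,0],"fingers":1},{"travel":[0,-0.02,0.2],"angular":[0,0,0],"fingers":1}]'
python3 go.py .5713 -.2168 .1442
```

```text
time: 10.37
tcp_pos: [0.5719, -0.2169, 0.1478]
tool_rot: [0.002, 0.707, 0.707, 0.0]
contact_force: [-3.5, 1.4, 7.5]
width: 0.0232
t 10.37 tcp [ 0.5719 -0.2169  0.1478] F [-3.5  1.4  7.5] w 0.0232 
 travel cm [ 0.01 -0.06  0.36] turn [0.003 0.002 0.   ] tilt axis z [ 0.0031 -0.0019 -1.    ]
time: 10.53
tcp_pos: [0.5719, -0.2168, 0.1467]
tool_rot: [0.003, 0.707, 0.707, 0.0]
contact_force: [-3.7, 1.5, 7.7]
width: 0.023
t 10.53 tcp [ 0.5719 -0.2168  0.1467] F [-3.7  1.5  7.7] w 0.0230 
 travel cm [-0.   -0.06  0.25] turn [0.004 0.004 0.   ] tilt axis z [ 0.0042 -0.0036 -1.    ]
```

```bash
python3 -m handwheel '[{"travel":[0,-0.12,0.3],"angular":[0.006,0.005,0],"fingers":1},{"travel":[0,-0.08,0.3],"angular":[0.004,0.003,0],"fingers":1}]'
python3 go.py .5713 -.2168 .1442;python3 -m handwheel '[{"travel":[0,-0.08,0.35],"angular":[0.003,0.003,0],"fingers":1},{"travel":[0,-0.08,0.35],"angular":[0.003,0.003,0],"fingers":1}]'
python3 go.py .5713 -.2168 .1442
```

```text
time: 10.7
tcp_pos: [0.5722, -0.2171, 0.1456]
tool_rot: [-0.001, 0.707, 0.707, 0.0]
contact_force: [-3.1, 0.9, 11.1]
width: 0.0232
t 10.70 tcp [ 0.5722 -0.2171  0.1456] F [-3.1  0.9 11.1] w 0.0232 
 travel cm [ 0.03 -0.09  0.14] turn [-0.    -0.001  0.   ] tilt axis z [-5.0e-04  1.2e-03 -1.0e+00]
time: 10.87
tcp_pos: [0.5725, -0.2174, 0.1441]
tool_rot: [-0.002, 0.707, 0.707, 0.001]
contact_force: [-4.4, 1.2, 13.7]
width: 0.0231
t 10.87 tcp [ 0.5725 -0.2174  0.1441] F [-4.4  1.2 13.7] w 0.0231 
 travel cm [ 0.06 -0.12 -0.01] turn [-0.002 -0.004  0.   ] tilt axis z [-0.0023  0.0042 -1.    ]
```

```bash
python3 -m handwheel '[{"travel":[0.05,-0.2,0.35],"angular":[-0.001,-0.003,0],"fingers":1},{"travel":[0.03,-0.2,0.35],"angular":[0,0,0],"fingers":1}]'
python3 go.py .5713 -.2168 .1402
python3 - <<'E'
from h import *
s=snap('side','s4')[:,:,::-1];cv2.imwrite('pics/s4c.png',np.clip(cv2.resize(s[180:250,280:360],None,fx=8,fy=8,interpolation=3)*1.6,0,255).astype('uint8'))
E
```

```text
time: 11.03
tcp_pos: [0.5717, -0.2169, 0.1432]
tool_rot: [0.003, 0.707, 0.707, 0.001]
contact_force: [-2.3, 1.7, 14.1]
width: 0.023
t 11.03 tcp [ 0.5717 -0.2169  0.1432] F [-2.3  1.7 14.1] w 0.0230 
 travel cm [ 0.01 -0.05  0.3 ] turn [0.006 0.002 0.   ] tilt axis z [ 0.0058 -0.0019 -1.    ]
```

View pics/s4c.png

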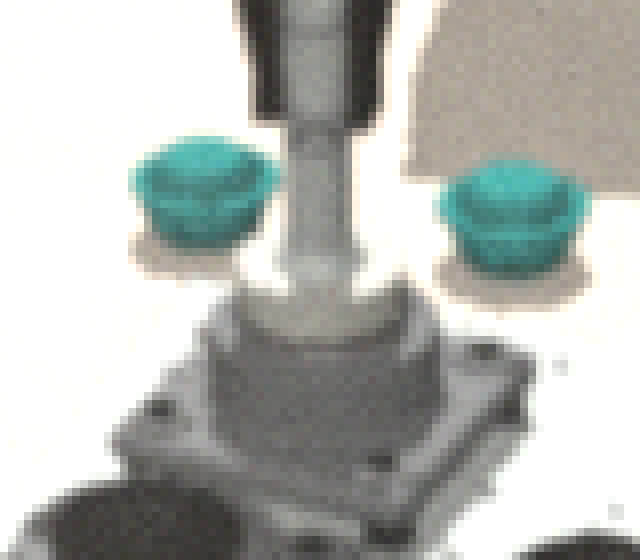

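The cup and rim are level and concentric, with the rim partly sunk. Net push is about 17 N, so I'll continue in small steps.

```bash
python3 -m handwheel '[{"travel":[0,-0.12,0.4],"angular":[0.005,0.002,0],"fingers":1}]'
python3 go.py .5713 -.2168 .1402;python3 -m handwheel '[{"travel":[0,-0.12,0.4],"angular":[0.002,0,0],"fingers":1}]'
python3 go.py .5713 -.2168 .1402
```

```text
time: 11.17
tcp_pos: [0.5719, -0.2169, 0.1427]
tool_rot: [0.002, 0.707, 0.707, 0.001]
contact_force: [-4.4, 0.7, 13.7]
width: 0.0232
t 11.17 tcp [ 0.5719 -0.2169  0.1427] F [-4.4  0.7 13.7] w 0.0232 
 travel cm [ 0.01 -0.06  0.25] turn [0.005 0.002 0.   ] tilt axis z [ 0.0045 -0.002  -1.    ]
time: 11.25
tcp_pos: [0.5721, -0.217, 0.1414]
tool_rot: [0.003, 0.707, 0.707, 0.001]
contact_force: [-0.2, 0.9, 1.1]
width: 0.0234
t 11.25 tcp [ 0.5721 -0.217   0.1414] F [-0.2  0.9  1.1] w 0.0234 
 travel cm [ 0.02 -0.08  0.12] turn [0.006 0.004 0.   ] tilt axis z [ 0.0055 -0.0036 -1.    ]
```

```bash
python3 -m handwheel '[{"travel":[0,0,0.1],"angular":[0.003,0.002,0],"fingers":1},{"travel":[0,0,0.1],"angular":[0,0,0],"fingers":1}]'
python3 go.py .5713 -.2168 .1402
python3 - <<'E'
from h import *
s=snap('side','s5')[:,:,::-1];cv2.imwrite('pics/s5c.png',np.clip(cv2.resize(s[180:250,280:360],None,fx=8,fy=8,interpolation=3)*1.6,0,255).astype('uint8'))
E
```

```text
time: 11.42
tcp_pos: [0.5724, -0.2171, 0.1414]
tool_rot: [0.002, 0.707, 0.707, 0.0]
contact_force: [-2.5, 1.6, 5.3]
width: 0.0228
t 11.42 tcp [ 0.5724 -0.2171  0.1414] F [-2.5  1.6  5.3] w 0.0228 
 travel cm [ 0.03 -0.11  0.12] turn [0.003 0.003 0.   ] tilt axis z [ 0.0033 -0.003  -1.    ]
```

View pics/s5c.png

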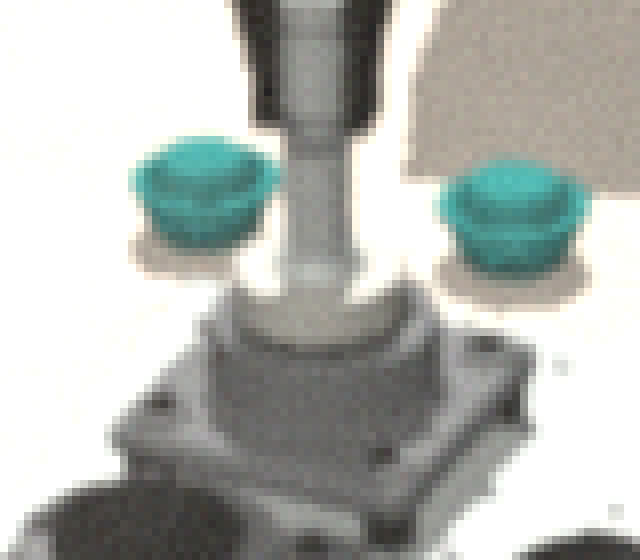

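The push fell from about 17 N to 4 N, and the cup's height matches home (73 mm less about 2.7 mm of sink). The rim is flat on the hub in the crop. I'll lift off and inspect.

```bash
python3 -m handwheel '[{"travel":[0,-0.08,-0.3],"angular":[0.003,0.002,0],"fingers":1},{"travel":[0,0,-0.5],"angular":[0,0,0],"fingers":1},{"travel":[0,0,-1],"angular":[0,0,0],"fingers":1},{"travel":[0,0,-1.5],"angular":[0,0,0],"fingers":1},{"travel":[0,0,-2],"angular":[0,0,0],"fingers":1},{"travel":[0,0,-2],"angular":[0,0,0],"fingers":1},{"travel":[0,0,-1],"angular":[0,0,0],"fingers":1}]'
python3 go.py .6118 .2267 .215
python3 - <<'E'
from h import *
s=snap('side','s6')[:,:,::-1];cv2.imwrite('pics/s6c.png',np.clip(cv2.resize(s[150:250,260:375],None,fx=6,fy=6,interpolation=3)*1.6,0,255).astype('uint8'))
E
```

```text
time: 12.05
tcp_pos: [0.5686, -0.2165, 0.222]
tool_rot: [-0.005, 0.707, 0.707, -0.001]
contact_force: [0.8, 0.0, -1.9]
width: 0.0228
t 12.05 tcp [ 0.5686 -0.2165  0.222 ] F [ 0.8  0.  -1.9] w 0.0228 
 travel cm [44.31  4.35  0.89] turn [-0.009 -0.005  0.   ] tilt axis z [-0.009   0.0053 -0.9999]
```

View pics/s6c.png

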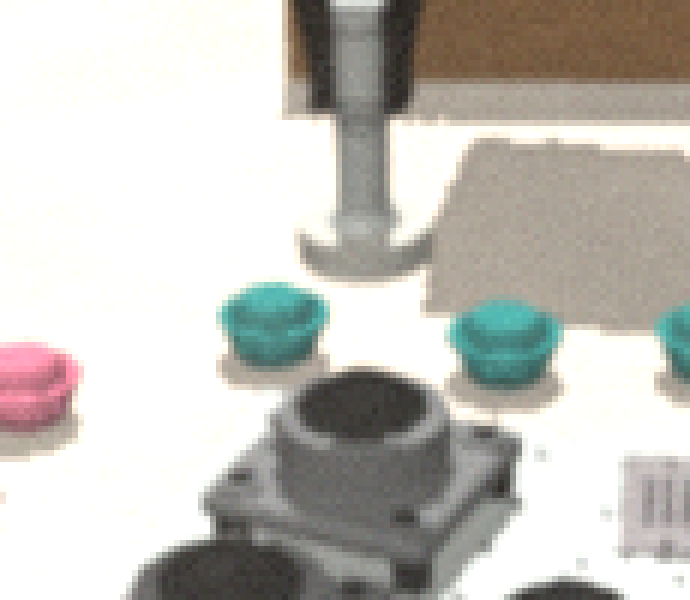

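The cover is seated like the finished unit, with no steel showing at (360,405). I'll carry the driver back.

```bash
python3 -m handwheel '[{"travel":[1.5,0,0],"angular":[-0.009,-0.005,0],"fingers":1},{"travel":[3,0.3,0],"angular":[0,0,0],"fingers":1},{"travel":[3.6,0.4,0],"angular":[0,0,0],"fingers":1},{"travel":[3.6,0.4,0],"angular":[0,0,0],"fingers":1},{"travel":[3.6,0.4,0],"angular":[0,0,0],"fingers":1},{"travel":[3.6,0.4,0],"angular":[0,0,0],"fingers":1},{"travel":[3.6,0.4,0],"angular":[0,0,0],"fingers":1},{"travel":[3.6,0.4,0],"angular":[0,0,0],"fingers":1}]'
python3 go.py .6118 .2267 .215
```

```text
time: 12.77
tcp_pos: [0.5944, 0.044, 0.2153]
tool_rot: [0.001, 0.715, 0.7, -0.003]
contact_force: [1.5, -0.3, -3.5]
width: 0.023
t 12.77 tcp [0.5944 0.044  0.2153] F [ 1.5 -0.3 -3.5] w 0.0230 
 travel cm [18.3   1.35 -0.1 ] turn [-0.003  0.007 -0.021] tilt axis z [-0.0027 -0.0066 -1.    ]
```

```bash
python3 -m handwheel '[{"travel":[3.6,0.3,0],"angular":[0,0.005,-0.02],"fingers":1},{"travel":[3.4,0.3,0],"angular":[0,0,0],"fingers":1},{"travel":[3,0.3,0],"angular":[0,0,0],"fingers":1},{"travel":[2,0.1,0],"angular":[0,0,0],"fingers":1},{"travel":[1,0,0],"angular":[0,0,0],"fingers":1},{"travel":[0,0,0],"angular":[0,0,0],"fingers":1},{"travel":[0,0,0],"angular":[0,0,0],"fingers":1}]'
python3 go.py .6118 .2267 .165
```

```text
time: 13.35
tcp_pos: [0.5948, 0.1977, 0.2079]
tool_rot: [-0.006, 0.699, 0.715, -0.002]
contact_force: [-0.8, -0.9, -2.4]
width: 0.023
t 13.35 tcp [0.5948 0.1977 0.2079] F [-0.8 -0.9 -2.4] w 0.0230 
 travel cm [2.84 1.81 4.29] turn [-0.012 -0.005  0.021] tilt axis z [-0.0122  0.0052 -0.9999]
```

```bash
python3 -m handwheel '[{"travel":[1,0.8,0],"angular":[-0.012,-0.005,0.02],"fingers":1},{"travel":[0.8,0.5,0.5],"angular":[0,0,0],"fingers":1},{"travel":[0.4,0.3,1],"angular":[0,0,0],"fingers":1},{"travel":[0,0,1],"angular":[0,0,0],"fingers":1},{"travel":[0,0,0.3],"angular":[0,0,0],"fingers":1},{"travel":[0,0,0],"angular":[0,0,0],"fingers":1}]'
python3 go.py .6118 .2267 .0756
```

```text
time: 13.85
tcp_pos: [0.6124, 0.2096, 0.1743]
tool_rot: [0.001, 0.711, 0.704, -0.004]
contact_force: [-0.4, -0.3, -3.0]
width: 0.0227
t 13.85 tcp [0.6124 0.2096 0.1743] F [-0.4 -0.3 -3. ] w 0.0227 
 travel cm [ 1.79 -0.04  9.86] turn [-0.003  0.008 -0.01 ] tilt axis z [-0.0035 -0.0076 -1.    ]
```

```bash
python3 -m handwheel '[{"travel":[0.8,0,1],"angular":[-0.003,0.008,-0.01],"fingers":1},{"travel":[0.4,0,2],"angular":[0,0,0],"fingers":1},{"travel":[0.1,0,2],"angular":[0,0,0],"fingers":1},{"travel":[0,0,1.5],"angular":[0,0,0],"fingers":1},{"travel":[0,0,0.5],"angular":[0,0,0],"fingers":1},{"travel":[0,0,0.1],"angular":[0,0,0],"fingers":1}]'
python3 go.py .6118 .2267 .0756
```

```text
time: 14.35
tcp_pos: [0.6129, 0.221, 0.0982]
tool_rot: [-0.0, 0.708, 0.707, 0.001]
contact_force: [-0.1, 0.1, -3.0]
width: 0.0232
t 14.35 tcp [0.6129 0.221  0.0982] F [-0.1  0.1 -3. ] w 0.0232 
 travel cm [ 0.57 -0.11  2.26] turn [ 0.    -0.002 -0.001] tilt axis z [ 4.0e-04  1.8e-03 -1.0e+00]
```

```bash
python3 -m handwheel '[{"travel":[0.4,-0.1,0.6],"angular":[0,-0.002,-0.001],"fingers":1},{"travel":[0.1,0,0.6],"angular":[0,0,0],"fingers":1},{"travel":[0,0,0.5],"angular":[0,0,0],"fingers":1},{"travel":[0,0,0.3],"angular":[0,0,0],"fingers":1}]'
python3 go.py .6118 .2267 .0756
```

```text
time: 14.68
tcp_pos: [0.6131, 0.2272, 0.0787]
tool_rot: [0.001, 0.707, 0.707, 0.002]
contact_force: [0.8, 1.0, -2.8]
width: 0.0234
t 14.68 tcp [0.6131 0.2272 0.0787] F [ 0.8  1.  -2.8] w 0.0234 
 travel cm [-0.05 -0.13  0.31] turn [ 0.004 -0.001 -0.001] tilt axis z [ 0.0036  0.0013 -1.    ]
```

```bash
python3 -m handwheel '[{"travel":[0,-0.05,0.2],"angular":[0.004,-0.001,-0.001],"fingers":1},{"travel":[0,0,0.2],"angular":[0.001,0,0],"fingers":1}]'
python3 go.py .6118 .2267 .0756; python3 -m handwheel '[{"travel":[0,0,0.15],"angular":[0.001,0,0],"fingers":1}]'
python3 go.py .6118 .2267 .0756
```

```text
time: 14.85
tcp_pos: [0.6129, 0.2276, 0.0756]
tool_rot: [-0.0, 0.707, 0.707, -0.0]
contact_force: [-3.8, -2.1, 11.9]
width: 0.0232
t 14.85 tcp [0.6129 0.2276 0.0756] F [-3.8 -2.1 11.9] w 0.0232 
 travel cm [-0.09 -0.11 -0.  ] turn [-0.001 -0.     0.001] tilt axis z [-8.e-04  3.e-04 -1.e+00]
time: 14.93
tcp_pos: [0.6129, 0.2276, 0.0756]
tool_rot: [-0.0, 0.707, 0.707, -0.001]
contact_force: [-3.5, -2.5, 8.8]
width: 0.0234
t 14.93 tcp [0.6129 0.2276 0.0756] F [-3.5 -2.5  8.8] w 0.0234 
 travel cm [-0.09 -0.11 -0.  ] turn [-0.002  0.     0.001] tilt axis z [-1.8e-03 -5.0e-04 -1.0e+00]
```

On the floor. I'll release, opening in place.

```bash
python3 -m handwheel '[{"travel":[0,0,0],"angular":[0,0,0],"fingers":0.6},{"travel":[0,0,0],"angular":[0,0,0],"fingers":0.3},{"travel":[0,0,0],"angular":[0,0,0],"fingers":0},{"travel":[-0.02,-0.04,0],"angular":[0.001,0,0],"fingers":0},{"travel":[-0.02,-0.04,0],"angular":[0.001,0,0],"fingers":0},{"travel":[-0.02,-0.04,0],"angular":[0.001,0,0],"fingers":0}]'
python3 -m handwheel '[{"travel":[-0.02,-0.04,0],"angular":[0.001,0,0],"fingers":0},{"travel":[-0.02,-0.04,0],"angular":[0.001,0,0],"fingers":0},{"travel":[-0.02,-0.04,0],"angular":[0.001,0,0],"fingers":0},{"travel":[0,0,0],"angular":[0.001,0,0],"fingers":0}]'
python3 go.py .612 .2267 .2
```

```text
time: 15.43
tcp_pos: [0.6147, 0.2284, 0.0794]
tool_rot: [0.0, 0.707, 0.707, 0.001]
contact_force: [0.1, 0.2, -0.8]
width: 0.0547
time: 15.77
tcp_pos: [0.6134, 0.2275, 0.0793]
tool_rot: [-0.002, 0.707, 0.707, -0.0]
contact_force: [0.2, 0.2, -0.2]
width: 0.0812
t 15.77 tcp [0.6134 0.2275 0.0793] F [ 0.2  0.2 -0.2] w 0.0812 
 travel cm [ -0.06  -0.16 -12.07] turn [-0.002 -0.002 -0.   ] tilt axis z [-0.0023  0.002  -1.    ]
```

```bash
python3 -m handwheel '[{"travel":[0,-0.1,-1],"angular":[0,0,0],"fingers":0},{"travel":[0,0,-2],"angular":[0,0,0],"fingers":0},{"travel":[0,0,-2.5],"angular":[0,0,0],"fingers":0},{"travel":[0,0,-2.5],"angular":[0,0,0],"fingers":0},{"travel":[0,0,-2.5],"angular":[0,0,0],"fingers":0},{"travel":[0,0,-2],"angular":[0,0,0],"fingers":0},{"travel":[0,0,-1],"angular":[0,0,0],"fingers":0},{"travel":[0,0,0],"angular":[0,0,0],"fingers":0}]'
python3 -m handwheel '[{"travel":[-2,-3,0],"angular":[0,0,0],"fingers":0},{"travel":[-1,-3.5,0],"angular":[0,0,0],"fingers":0},{"travel":[-1,-3.5,0],"angular":[0,0,0],"fingers":0},{"travel":[0,-2,0],"angular":[0,0,0],"fingers":0},{"travel":[0,0,0],"angular":[0,0,0],"fingers":0},{"travel":[0,0,0],"angular":[0,0,0],"fingers":0}]'
python3 - <<'E'
from m import *
snap('side','s7');snap('top','t7')
s=cv2.imread('pics/s7.png');t=cv2.imread('pics/t7.png')
m=np.zeros((600,800,3),'uint8')
m[:,:425]=cv2.resize(t[165:285,150:235],(425,600)); m[:260,430:794]=cv2.resize(s[290:390,210:350],(364,260)); m[270:530,430:794]=cv2.resize(s[195:295,250:390],(364,260))
cv2.imwrite('pics/m7.png',np.clip(m*1.6,0,255).astype('uint8'))
c,ax,st=blob(t,(375,185,415,232),0,24);print(c,ax,onz('top',c,.073))
E
```

```text
time: 16.43
tcp_pos: [0.6108, 0.2274, 0.2227]
tool_rot: [-0.003, 0.707, 0.708, -0.001]
contact_force: [0.3, 0.1, -0.1]
width: 0.0871
time: 16.93
tcp_pos: [0.4844, 0.185, 0.2146]
tool_rot: [-0.007, 0.707, 0.707, -0.005]
contact_force: [1.0, -0.7, 0.5]
width: 0.087
[392.49291229 207.99703407] (26.58692169189453, 27.24910545349121) [ 0.57220992 -0.21718294  0.073     ]
```

View pics/m7.png

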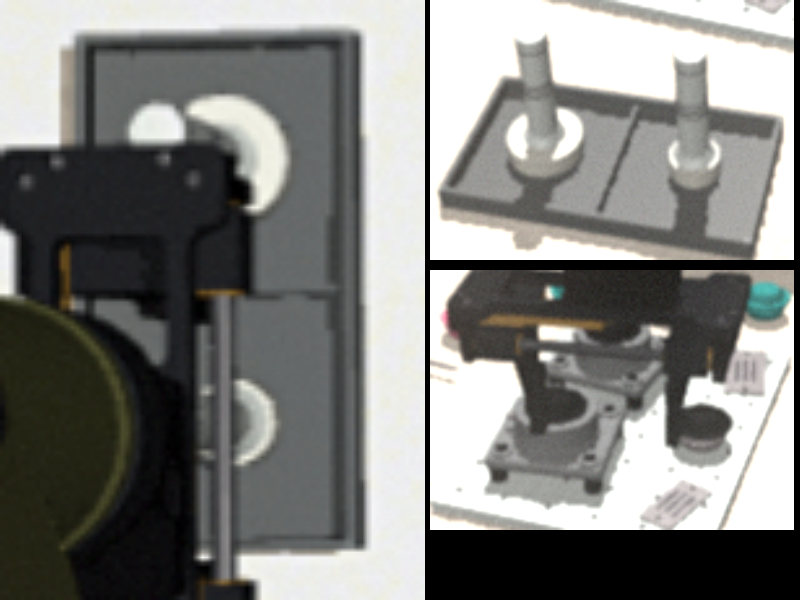

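View pics/t7.png

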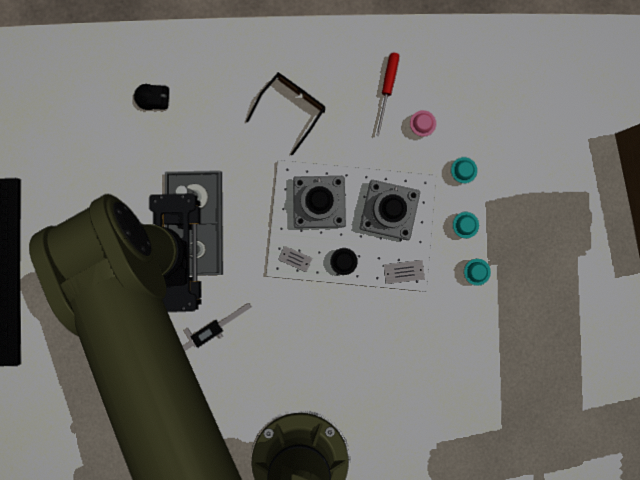

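Both drivers stand upright in the tray, at about (536,130) and (692,130) in the composite. The cover centre is at (0.572,-0.217), over the bore, and nothing else has moved. I'm handing in.

```bash
python3 - <<'E'
from h import *
s=monitor.sense();print(s['time'],np.round(s['contact_force'],1),np.round(s['qvel'],3)); bot.job_done()
E
```

```text
17.0333 [ 1.   0.7 -0.4] [-0.007  0.022  0.006 -0.029  0.003 -0.004  0.001]
the job is handed in; nothing more can be done
```

I pressed the proud cover home with the larger driver, stood the driver back in its compartment of the tray, and handed the job in at about 17 s of the 51 s allowed; no verdict is reported.

- **Press:** the push rose to about 17 N net (limit 35 N), then dropped to about 4 N with the click. I then held about 8 N briefly before lifting off. Sideways force reached about 4.4 N because the tool crept up to 1.2 mm in x while pressing. The tool stayed within 0.006 rad of vertical.
- **Cover:** the side view after lift-off shows the rim flat on the hub with no steel visible. The last top view puts its centre within about 1.5 mm of the bore's centre. I did not measure its exact height or tilt; "home" rests on the force drop, the cup's height, and the pictures.
- **Rest of the scene:** in the last pictures the larger driver stands upright in its compartment. The finished unit, smaller driver, spare cover and name plates look unmoved, judged by eye. The caliper was partly hidden by the gripper in the last view, but what shows looks in place. The gripper was clear of everything, with about 1 N or less on the force sensor.
- **Disagreement between views:** the side camera alone put the cover's y about 5 mm off the top view. Its dark patch probably took in the rim's side face. I used the top view and the bolt holes instead, which agreed within about 1 mm.

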